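Hang a ring spanner on its sprung peg

TASK

Pick up the spanner lying on the mat and hang it by its ring on the one empty peg of the sloping red rack, pushing the ring down past the peg's little sprung keeper until the ring lies flush on the rack and the keeper has snapped out above it. The spanner must end lying down the slope with its jaw end lowest. Leave the other two spanners, the spray can and the jar where they are.

Things in the scene. Friction and masses are not known exactly. Their poses are not given: they have to be found in the camera images.
- spanner: Bare steel combination spanner lying flat on the mat, 197 mm long, about 0.22 kg: shank 14 mm wide, 10 mm thick (1 to 11 mm above the underside); at one end a closed ring, at the other an open jaw 36 mm wide, both 12 mm thick. Origin under mid-shank, level with the underside; x runs along the shank to the ring (centre at x = 80 mm; jaw tips at -100 mm); z up. Both faces alike.
- eye (a point): Centre of the spanner's ring hole, at half its thickness (6 mm from either face). Ring: hole 18 mm, outer diameter 34 mm, 12 mm thick. Axes as the spanner's: z along the hole.
- jaw (a point): Middle of the spanner's open jaw, 165 mm from the eye, at half thickness.
- empty_rest: Red plate of the empty peg, 92 mm wide, sloping at 40 degrees; one of three alike, 94 mm apart, in any order. Origin: middle of the level slot in its face (plane z = 0), 150 mm above the bench. z points square out of the plate, as the peg does; x up the slope (plate from -190 to +35 mm); y along the slot. The peg is bolted in the slot up to 12 mm either side of the origin: feel or look where.
- empty_keeper (a joint): Brass keeper on the empty peg, a round steel pin 15 mm thick, 40 mm long, its last 4 mm tapering to 12 mm. The keeper, 6 mm wide, is hinged on the downhill side 34 mm up and slants out to 5 mm proud of the pin 14 mm above the plate. The ring pushes it in (5 to 10 N) and it springs back over the seated ring. 0 rad: sprung out; 0.3: flush with the pin.
- hung_a: Shorter steel spanner already hanging on another peg of the rack (leave alone). Same ring and shank; its ring's centre is 70 mm from its origin along x, jaw tips at -75 mm.
- hung_b: Longer steel spanner already hanging on another peg of the rack (leave alone). Same ring and shank; its ring's centre is 80 mm from its origin along x, jaw tips at -110 mm.
- spray_can: Standing spray can, 56 mm in diameter, 170 mm tall (leave alone). Origin at the centre of its underside.
- grease_jar: Standing grey jar, 60 mm in diameter, 60 mm tall (leave alone). Origin at the centre of its underside.
- mat: Thin black rubber mat fixed on the bench, 270 by 240 mm, 3 mm thick, on which the spanner lies. Origin at the centre of its underside.
Mind the look-alikes: they are no part of the job. What is shaped like the spanner but brown is not meant.

How it is judged:
By the outcome, as a careful person would: the job done as asked, in the order asked, and still so for the second after the job is handed in, with the robot touching nothing.
It also fails if it takes over 51 s, if anything falls off the work surface, if the arm or the gripper's body presses on something with over 40 N, if the wrist force passes 120 N, or if a joint passes its speed limit or range.

ROBOT

A 6-joint arm with a two-finger parallel gripper is mounted at the origin on the work surface. World frame = base frame: x ahead of the robot, y to its left, z up, the work surface at z = 0. Lengths are in m, angles in degrees, forces in N, time in s.
With the tool pointing down it reaches from about 0.425 to 0.95 m from the base axis. Payload 3.5 kg.
Tool frame: the origin (TCP) lies at the very end of the fingers, on their centre line; the grasp point (between the pads) lies pinch_z behind it (pinch_z is the distance from the TCP to the grasp point, in m); z points along the fingers, x is the direction in which the jaws open and shut, and the axes are right-handed (so a half turn about z gives the same grasp; the last joint's range is limited). The gripper opens to 85 mm and grips with 20 to 120 N. Pads are 22 mm wide; open, the fingers measure 114 mm over their backs; the gripper's body (76 mm by 85 mm) begins 54 mm behind the grasp point. The pads swing forward as they close: fully open they stand 13 mm farther back than shut.
Start: joints at [-8.594, 16.404, 90.338, -0, 73.258, -8.594], TCP at [0.675, 0, 0.231] pointing down, gripper open.
Joint ranges: [-158.93, 158.93], [-51.34, 127.21], [12.03, 142.37], [-87.48, 267.48], [13.55, 161.25], [-162.69, 162.69]. Speed limits (degrees/s): [159.86, 159.86, 180, 180, 180, 180].

INTERFACE

Orientations are given as a 3x3 rotation matrix whose columns are the frame's x, y, z axes.
In Python, from workcell import observe, capture, job_done, pinch_z gives the robot as it stands.
- The arm moves only by the shell command python3 -m inch 'ROWS' [FORCE]. ROWS is JSON, a list of rows, each a list of 7 numbers: the turn, a rotation vector about the tool's x, y, z in degrees, then the shift along the tool's x, y, z in m, then the gripper's target within -1 to 1 (shut at 1, half-way at 0, fully open at -1). In form: [[ax, ay, az, dx, dy, dz, claw], ...]. A call has exactly 5 rows; each row is the pose to reach, as a shift and turn from the pose commanded when the call began, along the tool's axes at that moment; what a row does not reach only later rows make up. A row lasts 1/8 s, in which the tool goes at most 62.5 mm and 10.7 degrees, less where a joint would pass 70% of its speed; a pose out of reach is approached as far as the arm can. A call with a gripper value outside its range is refused whole. The fingers move at their own pace and stop on an object; FORCE is the grip in N (left out, the last holds). Time passes only in rows, so rows that repeat a pose let the fingers close, or fill a call up. It gives the time, the measured TCP pose, the force and the opening at its end, in the units of the state.
- observe(): the state, without advancing time (a new reading comes with each control period).
- capture(name): name is "scene" or "side" or "wrist"; returns a dict with "frame" (420x560x3 uint8, blue, green, red), "fx", "fy", "cx", "cy" (pixels), "k1" (the pictures are not rectified: a ray, as slopes to the right and down, at radius r is drawn at 1 + k1 r^2 times it, then the intrinsics apply), "cam_to_world" (4x4, takes a point from camera to world coordinates). Camera axes: x right, y up, looking along -z (the intrinsics and any distortion apply to the point x, -y, -z); pixel columns grow to the right and rows downward; lengths in m; the calibration is good to about 2 mm. A picture is of the moment at which its call begins. There is no depth.
- job_done(): hands the job in, once; it reports no verdict.
The state is a dict: "t": time; "joint_pos": joint angles; "qvel": joint speeds; "effort": joint torques, N m; "eef_pos": TCP position; "ee_rot": TCP orientation; "ft_force": force on the tool from outside, world axes, zero at the start; "ft_torque": the same for the moment, N m; "width": finger opening in m.
Only numpy, scipy, OpenCV 4.12 (cv2) and the standard library are available. Lean on these libraries where they do the work, as an engineer would, in place of code of your own. Each camera call takes 0.05 s, during which the arm holds its last target.

## Working session

There is one attempt and no reset: what is moved stays moved. The work goes in short steps, Python scripts to look and compute and a shell command to move; the robot and the scene stay as the last step left them, time stands still between calls to the robot, and variables do not carry over. Pictures are saved under pics/ and viewed, and the job is handed in when it is done.

```bash
ls; mkdir -p pics; python3 - <<'E'
from workcell import observe,capture,pinch_z
import cv2,numpy as np
np.set_printoptions(precision=4,suppress=True)
print(pinch_z); s=observe()
for k in s: print(k,np.array(s[k]).round(4).tolist())
for n in ["scene","side","wrist"]:
    c=capture(n); cv2.imwrite(f"pics/{n}0.png",c["frame"]); print(n,c["fx"],c["fy"],c["cx"],c["cy"],c["k1"]);print(np.array(c["cam_to_world"]))
E
```

```text
pics
0.0187
t 0.0
joint_pos [-8.5936, 16.4555, 90.4226, 0.0004, 73.2584, -8.595]
qvel [0.1702, 0.0223, -0.0089, -0.0362, 0.0408, -0.0189]
effort [-0.0002, -40.5981, -29.2628, -0.0002, 0.0058, 0.0]
eef_pos [0.6743, 0.0001, 0.2299]
ee_rot [[1.0, 0.0, -0.0024], [0.0, -1.0, 0.0004], [-0.0024, -0.0004, -1.0]]
ft_force [-0.3716, -0.4045, 0.1382]
ft_torque [-0.0169, 0.0409, 0.0147]
width 0.0855
scene 484.53536569011095 484.53536569011095 284.59640230789245 210.45030831158766 -0.06229336381603118
[[-0.0781 -0.7599  0.6453  1.2269]
 [ 0.9969 -0.0538  0.0573  0.0481]
 [-0.0088  0.6478  0.7618  1.0305]
 [ 0.      0.      0.      1.    ]]
side 440.06147210984 440.06147210984 277.28480482537486 210.11210449667666 -0.07094215085728106
[[ 0.9345  0.2243 -0.2766  0.0679]
 [-0.3561  0.5872 -0.7269 -1.004 ]
 [-0.0006  0.7778  0.6285  0.9997]
 [ 0.      0.      0.      1.    ]]
wrist 361.1169570517711 361.1169570517711 285.17265012108527 211.13337383037563 -0.02255690239548227
[[ 1.      0.0005  0.0012  0.6737]
 [-0.0009  0.9491  0.315   0.0809]
 [-0.001  -0.315   0.9491  0.3727]
 [ 0.      0.      0.      1.    ]]
```

View pics/scene0.png

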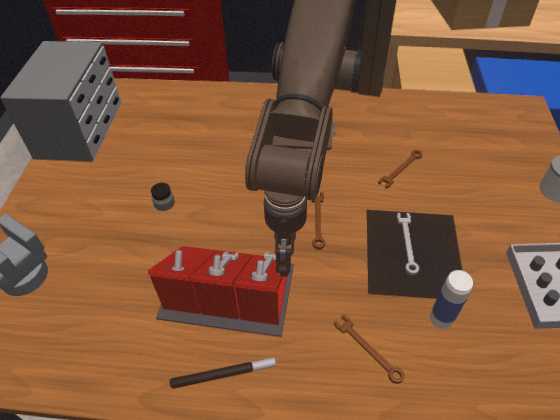

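View pics/side0.png

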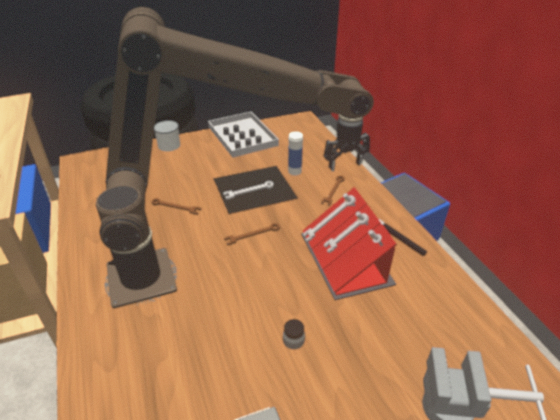

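View pics/wrist0.png

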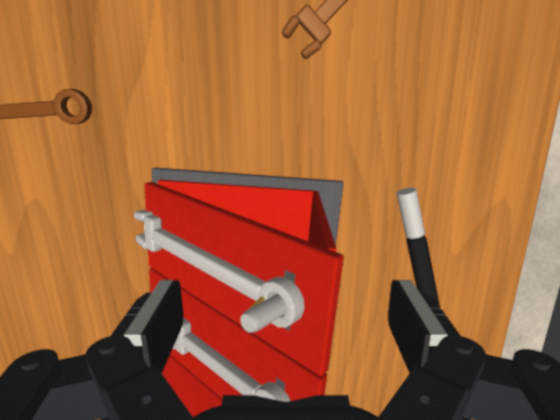

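```bash
cat > h.py <<'E'
import cv2,numpy as np
np.set_printoptions(precision=4,suppress=True)
def ray(c,u,v):
    K=np.array([[c["fx"],0,c["cx"]],[0,c["fy"],c["cy"]],[0,0,1.]])
    # drawn = (1+k1 r^2) * slope
    p=cv2.undistortPoints(np.array([[[u,v]]],float),K,np.array([c["k1"],0,0,0.]))[0,0]
    T=np.array(c["cam_to_world"]); d=T[:3,:3]@np.array([p[0],-p[1],-1.]); return T[:3,3],d/np.linalg.norm(d)
def onz(c,u,v,z):
    o,d=ray(c,u,v); return o+d*(z-o[2])/d[2]
def onpl(c,u,v,p0,n):
    o,d=ray(c,u,v); return o+d*(np.dot(p0-o,n)/np.dot(d,n))
def tri(rs):
    A=0;b=0
    for o,d in rs:
        P=np.eye(3)-np.outer(d,d);A=A+P;b=b+P@o
    x=np.linalg.solve(A,b); return x,[np.linalg.norm((np.eye(3)-np.outer(d,d))@(x-o)) for o,d in rs]
def proj(c,X):
    T=np.array(c["cam_to_world"]); q=T[:3,:3].T@(np.array(X)-T[:3,3]); a=q[0]/-q[2];b=-q[1]/-q[2];s=1+c["k1"]*(a*a+b*b)
    return np.array([c["fx"]*a*s+c["cx"],c["fy"]*b*s+c["cy"]])
def crop(c,x0,y0,w,h,k,name):
    cv2.imwrite("pics/"+name,cv2.resize(c["frame"][y0:y0+h,x0:x0+w],None,fx=k,fy=k,interpolation=cv2.INTER_CUBIC))
E
python3 - <<'E'
from h import *
from workcell import capture
import pickle
S=capture("scene");D=capture("side");pickle.dump((S,D),open("sd0.pkl","wb"))
crop(S,140,235,160,100,5,"s_rack.png");crop(S,360,200,110,100,6,"s_mat.png")
crop(D,295,180,110,120,5,"d_rack.png");crop(D,210,160,100,60,8,"d_mat.png")
E
```

```text
(no output)
```

View pics/s_rack.png

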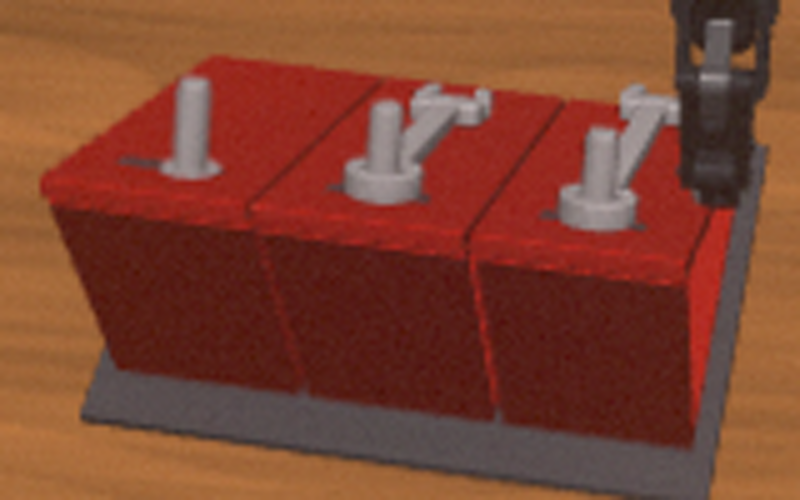

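View pics/s_mat.png

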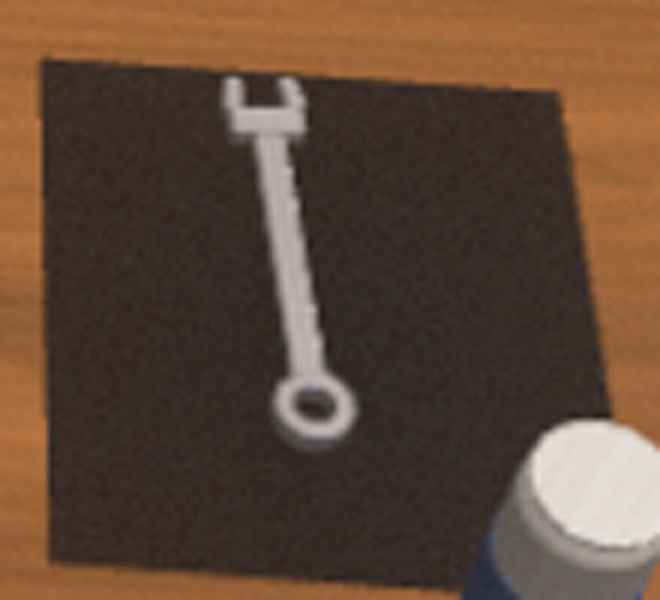

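View pics/d_rack.png

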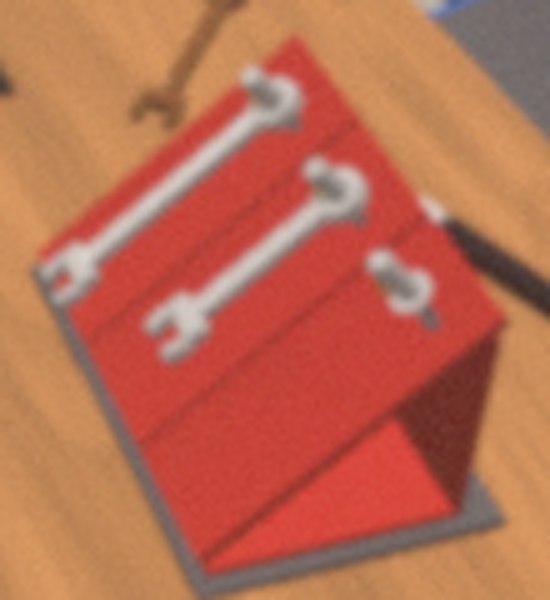

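View pics/d_mat.png

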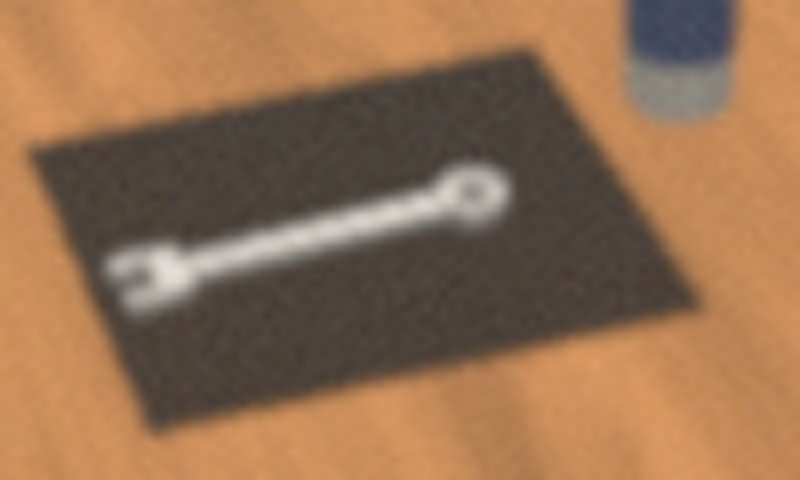

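```bash
python3 - <<'E'
from h import *
import pickle
S,D=pickle.load(open("sd0.pkl","rb"))
P=lambda c,x,y,x0,y0,k:((x+.5)/k+x0-.5,(y+.5)/k+y0-.5)
z=.015
m=lambda x,y:P(S,x,y,360,200,6)
n=lambda x,y:P(D,x,y,210,160,8)
print("ring S",onz(S,*m(316,402),z),"D",onz(D,*n(475,190),z))
print("jawbase S",onz(S,*m(268,121),z),"D",onz(D,*n(170,270),z))
print("shank end S",onz(S,*m(308,365),z), onz(S,*m(272,145),z))
# peg tip center
a=lambda x,y:P(S,x,y,140,235,5); b=lambda x,y:P(D,x,y,295,180,5)
print("peg tip",tri([ray(S,*a(194,84)),ray(D,*b(379,262))]))
print("mid peg tip",tri([ray(S,*a(386,108)),ray(D,*b(316,168))]))
print("far peg tip",tri([ray(S,*a(603,134)),ray(D,*b(252,77))]))
print("top edge corner near",tri([ray(S,*a(44,180)),ray(D,*b(503,318))]))
print("top edge corner far",tri([ray(S,*a(690,262)),ray(D,*b(296,40))]))
print("bot corner near",onz(D,*b(205,560),0.005), "far",onz(D,*b(38,262),.005))
E
```

```text
ring S [0.5284 0.3057 0.015 ] D [0.5297 0.2997 0.015 ]
jawbase S [0.3767 0.2978 0.015 ] D [0.3744 0.2902 0.015 ]
shank end S [0.5097 0.304  0.015 ] [0.3906 0.2984 0.015 ]
peg tip (array([ 0.6382, -0.2372,  0.1781]), [np.float64(0.0012475863576180662), np.float64(0.0012475863576180144)])
mid peg tip (array([ 0.6451, -0.1517,  0.1789]), [np.float64(0.001335480932568134), np.float64(0.0013354809325681282)])
far peg tip (array([ 0.6517, -0.0576,  0.1785]), [np.float64(0.0017132992581133971), np.float64(0.0017132992581134839)])
top edge corner near (array([ 0.6856, -0.2938,  0.1684]), [np.float64(0.001147466575063972), np.float64(0.0011474665750639396)])
top edge corner far (array([ 0.7052, -0.017 ,  0.1662]), [np.float64(0.0028611452318550727), np.float64(0.0028611452318551118)])
bot corner near [ 0.53   -0.2702  0.005 ] far [0.5425 0.006  0.005 ]
```

```bash
python3 - <<'E'
from h import *
import pickle
S,D=pickle.load(open("sd0.pkl","rb"))
print(onz(S,458,279,.17),onz(D,295.5,136,.17),onz(D,295,171,0))
E
python3 -m inch '[[0,0,10,-0.03,-0.05,0,-1],[0,0,20,-0.07,-0.11,0,-1],[0,0,30,-0.11,-0.17,0,-1],[0,0,40,-0.145,-0.23,0,-1],[0,0,48,-0.172,-0.285,0,-1]]'
```

```text
[0.6599 0.3598 0.17  ] [0.6572 0.3495 0.17  ] [0.6651 0.3628 0.    ]
t: 0.88
eef_pos: [0.5132, 0.2645, 0.2315]
ee_rot: [[0.665, -0.747, 0.0], [-0.747, -0.665, 0.0], [0.0, -0.0, -1.0]]
ft_force: [1.0, 0.1, -0.5]
width: 0.0852
```

```bash
python3 -m inch '[[0,0,10,-0.005,-0.003,0.02,-1],[0,0,20,-0.01,-0.006,0.04,-1],[0,0,30,-0.013,-0.008,0.06,-1],[0,0,39,-0.013,-0.008,0.08,-1],[0,0,39,-0.013,-0.008,0.08,-1]]'
python3 - <<'E'
from h import *
from workcell import capture,observe
import pickle
W=capture("wrist");s=observe();pickle.dump((W,s),open("w1.pkl","wb"));cv2.imwrite("pics/w1.png",W["frame"]);print(s["eef_pos"],s["joint_pos"],s["ft_force"])
E
```

```text
t: 1.5
eef_pos: [0.5103, 0.2776, 0.1492]
ee_rot: [[0.054, -0.999, -0.004], [-0.999, -0.054, -0.001], [0.001, 0.004, -1.0]]
ft_force: [-0.3, 0.0, 0.4]
width: 0.0853
[0.5113 0.2779 0.1507] [ 18.5389   9.3849 107.5078   0.      63.2074 105.384 ] [-0.1968 -0.0057  0.8678]
```

View pics/w1.png

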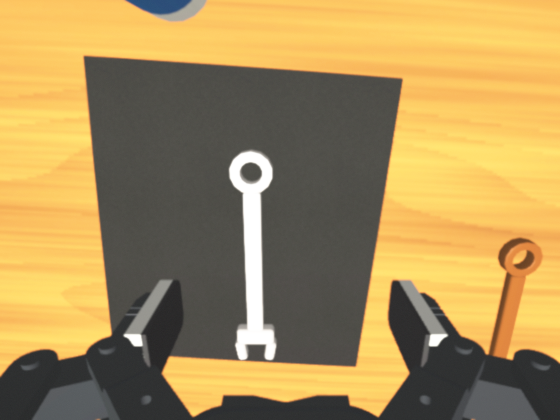

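```bash
python3 - <<'E'
from h import *
import pickle
W,s=pickle.load(open("w1.pkl","rb"))
g=W["frame"].min(axis=2); m=(g>150).astype(np.uint8); m[:,:200]=0;m[:,300:]=0;m[:130]=0;m[365:]=0
n,l,st,ce=cv2.connectedComponentsWithStats(m);k=1+st[1:,4].argmax();m=(l==k).astype(np.uint8);print(st[k])
cs,h=cv2.findContours(m,cv2.RETR_CCOMP,cv2.CHAIN_APPROX_NONE)
for c,hh in zip(cs,h[0]):
    if hh[3]>=0 and len(c)>10:
        print("hole",cv2.fitEllipse(c))
rows=range(205,320,5); xs=[np.where(m[r])[0] for r in rows]
pts=np.array([onz(W,(x.min()+x.max())/2,r,.014)[:2] for r,x in zip(rows,xs)])
wd=[np.linalg.norm(onz(W,x.max()+.5,r,.014)-onz(W,x.min()-.5,r,.014)) for r,x in zip(rows,xs)]
print(np.mean(wd));vx,vy,x0,y0=cv2.fitLine(pts.astype(np.float32),cv2.DIST_L2,0,.01,.01).ravel();print(np.degrees(np.arctan2(vy,vx)),x0,y0)
print("ring hole",onz(W,251,173,.015))
ys,xs=np.where(m[:200]); 
r=m.copy();r[192:]=0
(cx,cy),rad=cv2.minEnclosingCircle(np.argwhere(r)[:,::-1].astype(np.float32));print(cx,cy,rad,onz(W,cx,cy,.015))
E
```

```text
[ 229  151   47  209 4449]
hole ((250.57049560546875, 172.25537109375), (20.838973999023438, 22.479284286499023), 109.47628021240234)
0.014749577950933745
2.8481379 0.45153105 0.3015869
ring hole [0.528 0.305 0.015]
250.40963745117188 172.42169189453125 22.085552215576172 [0.5285 0.3055 0.015 ]
```

```bash
python3 -m inch '[[0,0,0.2,-0.013,0.007,0.02,-1],[0,0,0.2,-0.0266,0.0134,0.05,-1],[0,0,0.2,-0.0266,0.0134,0.09,-0.3],[0,0,0.2,-0.0266,0.0134,0.115,-0.2],[0,0,0.2,-0.0266,0.0134,0.115,-0.1]]' 120
python3 - <<'E'
from h import *
from workcell import capture,observe
W=capture("wrist");s=observe();cv2.imwrite("pics/w2.png",W["frame"]);print(s["eef_pos"],s["ee_rot"],s["width"],s["ft_force"])
E
```

```text
t: 2.17
eef_pos: [0.4946, 0.3037, 0.0336]
ee_rot: [[0.05, -0.999, -0.005], [-0.999, -0.05, -0.002], [0.002, 0.005, -1.0]]
ft_force: [-0.2, -0.2, -0.4]
width: 0.047
[0.4961 0.3042 0.0355] [[ 0.05   -0.9987 -0.0018]
 [-0.9987 -0.05   -0.0005]
 [ 0.0004  0.0018 -1.    ]] 0.046908172459465144 [ 0.106  -0.272   0.6804]
```

View pics/w2.png

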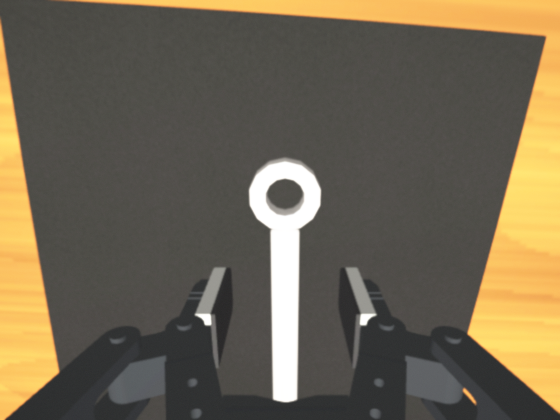

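```bash
python3 -m inch '[[0,0,0,0,0,0.015,0.2],[0,0,0,0,0,0.027,0.2],[0,0,0,0,0,0.029,0.4],[0,0,0,0,0,0.029,0.8],[0,0,0,0,0,0.029,1]]' 120
python3 -m inch '[[0,0,0,0,0,0,1],[0,0,0,0,0,0,1],[0,0,0,0,0,0,1],[0,0,0,0,0,0,1],[0,0,0,0,0,0,1]]' 120
python3 - <<'E'
from h import *
from workcell import capture,observe
W=capture("wrist");s=observe();cv2.imwrite("pics/w3.png",W["frame"]);print(s["eef_pos"],s["ee_rot"],s["width"],s["ft_force"])
E
```

```text
t: 2.85
eef_pos: [0.4969, 0.3038, 0.0074]
ee_rot: [[0.049, -0.999, -0.0], [-0.999, -0.049, -0.0], [0.0, 0.0, -1.0]]
ft_force: [0.2, 0.3, -1.3]
width: 0.0097
t: 3.48
eef_pos: [0.497, 0.3038, 0.0074]
ee_rot: [[0.049, -0.999, -0.0], [-0.999, -0.049, -0.0], [0.0, 0.0, -1.0]]
ft_force: [-0.5, -0.6, -0.5]
width: 0.0095
[0.4969 0.3039 0.0074] [[ 0.0489 -0.9988 -0.0002]
 [-0.9988 -0.0489 -0.0001]
 [ 0.0001  0.0002 -1.    ]] 0.009480511893332749 [-1.367  -0.9365 -0.5682]
```

View pics/w3.png

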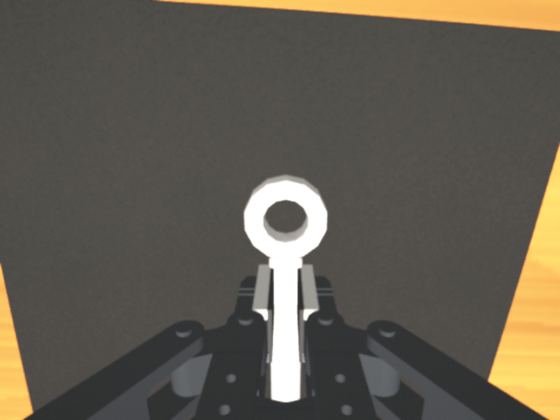

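```bash
python3 -m inch '[[0,0,0,0,0,0,0.4],[0,0,0,0,0,0.001,0.4],[0,0,0,0,0,0.003,0.4],[0,0,0,0,0,0.0035,1],[0,0,0,0,0,0.0035,1]]' 120
python3 -m inch '[[0,0,0,0,0,0,1],[0,0,0,0,0,0,1],[0,0,0,0,0,0,1],[0,0,0,0,0,0,1],[0,0,0,0,0,0,1]]' 120
```

```text
t: 4.15
eef_pos: [0.4971, 0.304, 0.0043]
ee_rot: [[0.049, -0.999, -0.0], [-0.999, -0.049, -0.0], [0.0, 0.0, -1.0]]
ft_force: [-2.2, -0.5, 4.0]
width: 0.0103
t: 4.78
eef_pos: [0.4971, 0.3039, 0.0043]
ee_rot: [[0.049, -0.999, 0.0], [-0.999, -0.049, 0.0], [-0.0, -0.0, -1.0]]
ft_force: [-1.5, 0.2, 5.0]
width: 0.0099
```

```bash
cat > rel.py <<'E'
from h import *
from scipy.spatial.transform import Rotation as R
def rel(s,p,Rt):
    R0=np.array(s["ee_rot"]);U,_,V=np.linalg.svd(R0);R0=U@V
    return R.from_matrix(R0.T@Rt).as_rotvec(degrees=True), R0.T@(np.array(p)-np.array(s["eef_pos"]))
def frame(psi,slope=40):
    a=np.radians(psi);b=np.radians(slope);c,s_=np.cos(b),np.sin(b)
    x=np.array([c*np.cos(a),c*np.sin(a),s_]);y=np.array([-np.sin(a),np.cos(a),0]);n=np.array([-s_*np.cos(a),-s_*np.sin(a),c])
    return x,y,n
E
python3 -m inch '[[0,0,0,0,0,-0.01,1],[0,0,0,0,0,-0.04,1],[0,0,0,0,0,-0.09,1],[0,0,0,0,0,-0.14,1],[0,0,0,0.02,0,-0.2,1]]'
python3 -m inch '[[0,0,0,0.03,0,-0.03,1],[0,0,0,0.07,0,-0.04,1],[0,0,0,0.12,0,-0.05,1],[0,0,0,0.17,0,-0.05,1],[0,0,0,0.22,0,-0.05,1]]'
python3 - <<'E'
from h import *
from workcell import capture,observe
W=capture("wrist");s=observe();cv2.imwrite("pics/w4.png",W["frame"]);print(s["eef_pos"],s["ee_rot"],s["width"],s["ft_force"])
E
```

```text
t: 5.4
eef_pos: [0.4969, 0.2843, 0.2032]
ee_rot: [[0.05, -0.999, -0.002], [-0.999, -0.05, -0.0], [0.0, 0.002, -1.0]]
ft_force: [0.7, -0.0, -3.6]
width: 0.0099
t: 6.02
eef_pos: [0.5083, 0.063, 0.2527]
ee_rot: [[0.049, -0.999, 0.001], [-0.999, -0.049, 0.0], [-0.0, -0.001, -1.0]]
ft_force: [1.8, -0.4, -2.4]
width: 0.0103
[0.5087 0.0576 0.2526] [[ 0.0459 -0.9989  0.0002]
 [-0.9989 -0.0459 -0.0059]
 [ 0.0059  0.0001 -1.    ]] 0.010103698664820231 [ 2.8503 -2.7304 -2.4289]
```

View pics/w4.png

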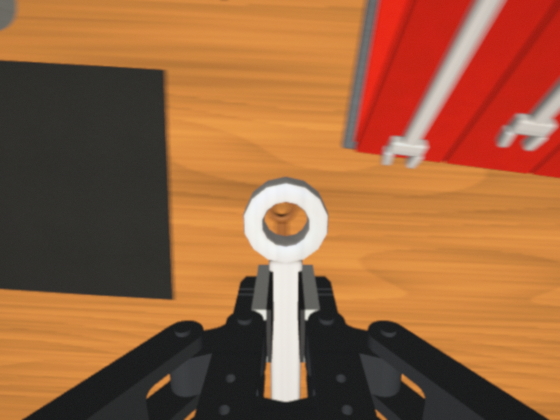

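```bash
python3 -m inch '[[0,0,0,0.05,0,-0.01,1],[0,0,0,0.1,0,-0.02,1],[0,0,0,0.15,0,-0.03,1],[8,0,0,0.2,0,-0.03,1],[16,0,0,0.25,0,-0.03,1]]'
python3 - <<'E'
from rel import *
from workcell import observe
s=observe();x,y,n=frame(-3.5);base=np.array([.664,-.2388,.15])
Rt=np.c_[-y,-x,-n]
for h in (.12,):
    p=base+h*n-.032*x-.0047*n
    print(s["eef_pos"],s["joint_pos"],p,rel(s,p,Rt))
E
```

```text
t: 6.7
eef_pos: [0.521, -0.1866, 0.283]
ee_rot: [[0.049, -0.959, 0.28], [-0.999, -0.047, 0.013], [0.001, -0.28, -0.96]]
ft_force: [1.2, 0.6, -3.8]
width: 0.0102
[ 0.521  -0.1866  0.283 ] [-34.7061  -9.4158 113.053   10.9257  63.7266  48.7236] [ 0.5656 -0.2328  0.2178] (array([23.71  ,  2.9553,  5.6182]), array([ 0.0483, -0.0223,  0.0745]))
```

```bash
python3 -m inch '[[8,1,2,0.016,-0.007,0.02,1],[16,2,4,0.032,-0.015,0.045,1],[23.7,3,5.6,0.048,-0.022,0.074,1],[23.7,3,5.6,0.048,-0.022,0.074,1],[23.7,3,5.6,0.048,-0.022,0.074,1]]'
python3 - <<'E'
from h import *
from workcell import capture,observe
import pickle
W=capture("wrist");S=capture("scene");D=capture("side");s=observe();pickle.dump((W,S,D,s),open("w5.pkl","wb"));cv2.imwrite("pics/w5.png",W["frame"]);print(s["eef_pos"],s["ee_rot"],s["width"],s["ft_force"],s["joint_pos"])
crop(S,130,190,200,150,4,"s5.png");crop(D,270,140,150,150,4,"d5.png")
E
```

```text
t: 7.32
eef_pos: [0.565, -0.2311, 0.219]
ee_rot: [[-0.06, -0.768, 0.637], [-0.998, 0.046, -0.039], [0.001, -0.639, -0.77]]
ft_force: [0.4, 0.3, -2.1]
width: 0.0098
[ 0.5659 -0.2314  0.2207] [[-0.0598 -0.7663  0.6397]
 [-0.9982  0.044  -0.0406]
 [ 0.003  -0.6409 -0.7676]] 0.009988704182502469 [ 0.2063 -0.0765 -2.928 ] [-41.1587  -7.1081 122.9251  39.7395  37.641   25.8551]
```

View pics/w5.png

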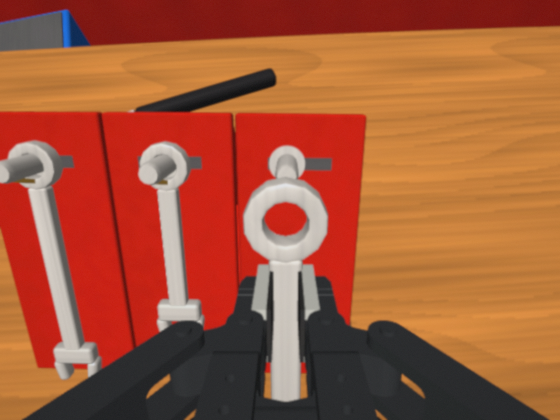

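View pics/s5.png

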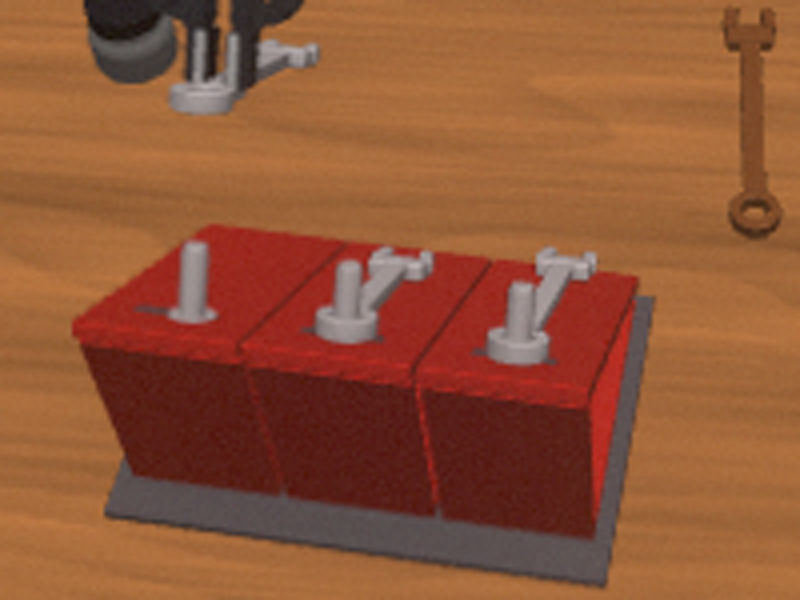

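View pics/d5.png

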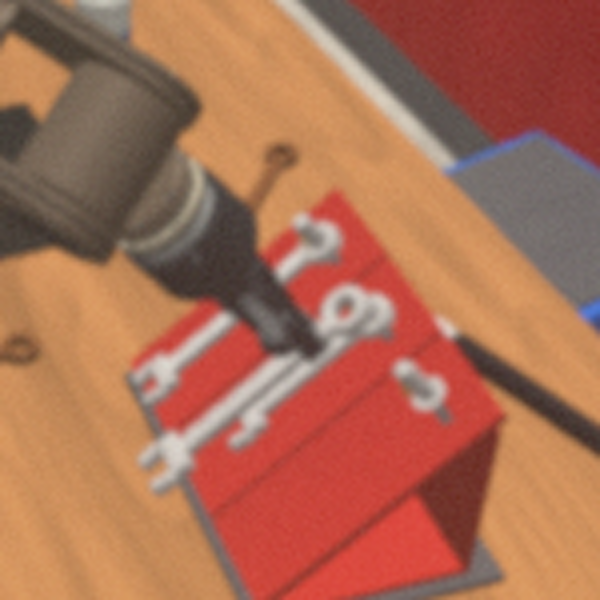

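```bash
python3 - <<'E'
from h import *
import pickle
W,S,D,s=pickle.load(open("w5.pkl","rb"))
crop(W,220,100,160,150,5,"w5z.png")
E
```

```text
(no output)
```

View pics/w5z.png

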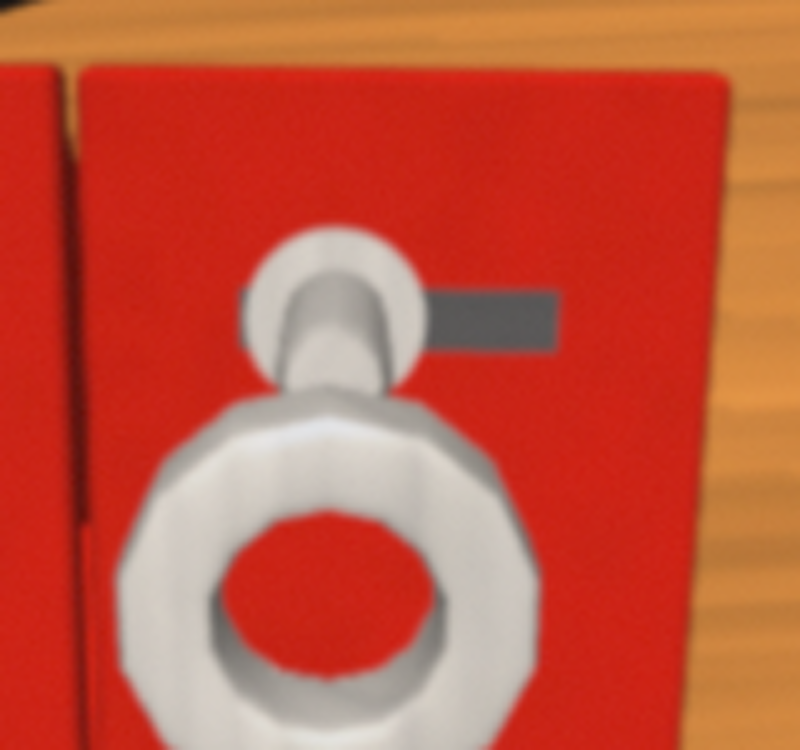

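```bash
python3 - <<'E'
from rel import *
import pickle
W,S,D,s=pickle.load(open("w5.pkl","rb"))
P=lambda x,y:((x+.5)/5+220-.5,(y+.5)/5+100-.5)
p=np.array(s["eef_pos"]);R0=np.array(s["ee_rot"]);zt=R0[:,2]
T=np.array(W["cam_to_world"]);print("cam in tool",R0.T@(T[:3,3]-p))
# ring
for d in (.0087,.0107,.0127):
    rt=onpl(W,*P(329,620),p-zt*d,zt);l=onpl(W,*P(117,600),p-zt*d,zt);r=onpl(W,*P(541,600),p-zt*d,zt)
    print(d,"ring top tool",R0.T@(rt-p),"dia",np.linalg.norm(l-r))
for psi in (-3.5,):
    x,y,n=frame(psi)
    b0=np.array([.664,-.2388,.15])
    q=lambda u,v,h=0:onpl(W,*P(u,v),b0+h*n,n)
    w=q(336,320,.002);print("washer",w,"dia",np.linalg.norm(q(244,320,.002)-q(428,320,.002)))
    tl,tr=q(80,68),q(728,75);print("top edge",tl,tr,np.linalg.norm(tr-tl),"yaw",np.degrees(np.arctan2((tl-tr)[0],-(tl-tr)[1])),np.dot(tl-w,x),)
    e=onpl(W,352,300,b0,n);print("right edge dir in plate",np.dot(tr-e,x),np.dot(tr-e,y),e)
    L=onpl(W,100,113,b0,n);print(L)
    ls,le=q(242,322),q(558,322);print("slot",ls,le,(ls-le)@y,(tl+tr)/2@y-w@y)
    ts=[onpl(W,u,v,b0,n) for u,v in ((2,113),(100,113),(365,116))]
    print(ts,np.degrees(np.arctan2((ts[0]-ts[2])[0],(ts[0]-ts[2])[1])))
E
```

```text
cam in tool [ 0.0004 -0.079  -0.1422]
0.0087 ring top tool [ 0.0002 -0.0291 -0.0087] dia 0.0333451777647901
0.0107 ring top tool [ 0.0002 -0.0299 -0.0107] dia 0.03284581100224642
0.0127 ring top tool [ 0.0002 -0.0306 -0.0127] dia 0.03234644423970272
washer [ 0.6617 -0.2385  0.1507] dia 0.02652412981525919
top edge [ 0.692  -0.2046  0.1717] [ 0.6858 -0.2947  0.1711] 0.09031536652021115 yaw 176.07380089783516 0.03510274445057239
right edge dir in plate 0.14880591114456823 -0.0003626321865622245 [ 0.5721 -0.2874  0.0755]
[ 0.6982 -0.1098  0.172 ]
slot [ 0.6633 -0.2249  0.1487] [ 0.6605 -0.2708  0.1487] 0.04593355073533702 -0.009470342393378017
[array([ 0.7029, -0.0399,  0.1724]), array([ 0.6982, -0.1098,  0.172 ]), array([ 0.6851, -0.2946,  0.1705])] 3.9901639982188706
```

```bash
python3 - <<'E'
from rel import *
from workcell import observe
s=observe();x,y,n=frame(-3.65);base=np.array([.6632,-.2387,.149])
Rt=np.c_[-y,-x,-n]
for h in (.058,):
    p=base+h*n-.0308*x-.0047*n
    print(s["eef_pos"],p,rel(s,p,Rt))
E
```

```text
[ 0.5659 -0.2314  0.2207] [ 0.6055 -0.235   0.17  ] (array([0.138 , 0.0126, 0.2784]), array([0.0011, 0.0019, 0.0644]))
```

```bash
python3 -m inch '[[0,0,0.1,0.0003,0.0005,0.016,1],[0.1,0,0.3,0.0006,0.001,0.032,1],[0.1,0,0.3,0.0011,0.0015,0.048,1],[0.1,0,0.3,0.0011,0.0019,0.06,1],[0.1,0,0.3,0.0011,0.0019,0.064,1]]'
cat > look.py <<'E'
import sys
from h import *
from workcell import capture,observe
import pickle
t=sys.argv[1]
W=capture("wrist");S=capture("scene");D=capture("side");s=observe();pickle.dump((W,S,D,s),open(f"l{t}.pkl","wb"));print(np.array(s["eef_pos"]),s["width"],np.array(s["ft_force"]),s["t"]);print(np.array(s["ee_rot"]))
z=lambda c,x0,y0,w,h,k:cv2.resize(c["frame"][y0:y0+h,x0:x0+w],None,fx=k,fy=k,interpolation=cv2.INTER_CUBIC)
a=z(S,140,210,100,75,4);b=z(D,330,190,100,75,4);c=z(W,200,110,200,75*2,4)
cv2.imwrite(f"pics/l{t}.png",np.vstack([np.hstack([a,b]),cv2.resize(z(W,200,110,200,75,4),(800,300))]))
cv2.imwrite(f"pics/lw{t}.png",c)
E
python3 look.py 6
```

```text
t: 8.1
eef_pos: [0.6046, -0.2345, 0.1677]
ee_rot: [[-0.064, -0.766, 0.639], [-0.998, 0.051, -0.039], [-0.003, -0.64, -0.768]]
ft_force: [0.2, 0.1, -3.5]
width: 0.01
[ 0.6043 -0.2348  0.168 ] 0.009992334726211857 [-0.8969 -0.0333 -2.7336] 8.25
[[-0.0649 -0.766   0.6395]
 [-0.9979  0.0514 -0.0397]
 [-0.0024 -0.6408 -0.7677]]
```

```bash
ls pics
```

```text
d5.png
d_mat.png
d_rack.png
l6.png
lw6.png
s5.png
s_mat.png
s_rack.png
scene0.png
side0.png
w1.png
w2.png
w3.png
w4.png
w5.png
w5z.png
wrist0.png
```

View pics/l6.png

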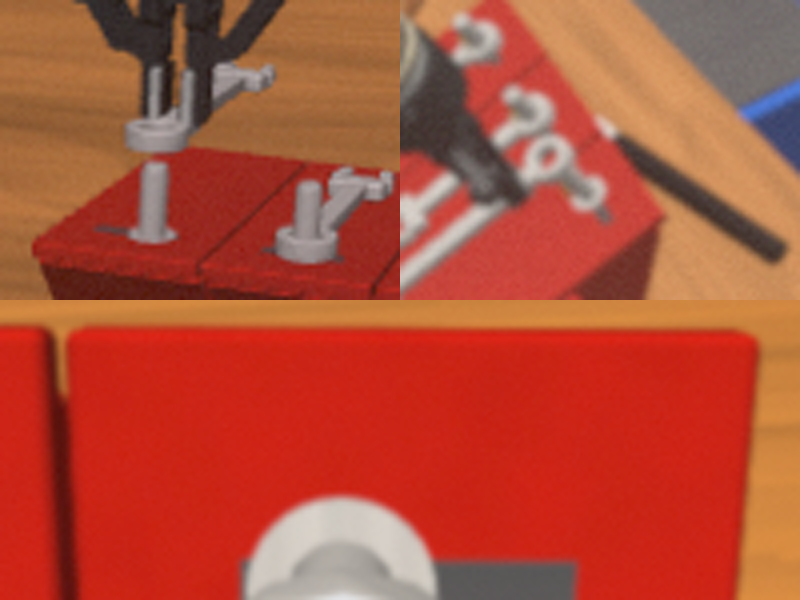

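View pics/lw6.png

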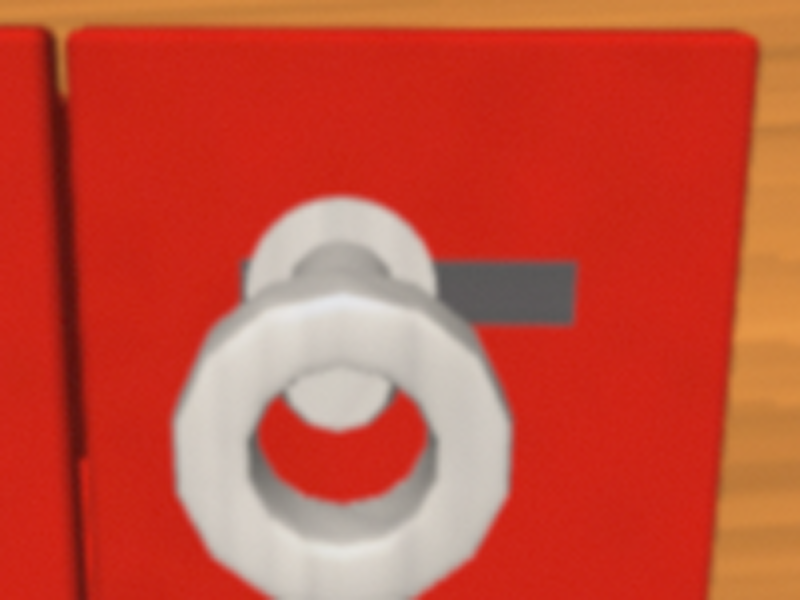

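```bash
python3 - <<'E'
from rel import *
import pickle
W,S,D,s=pickle.load(open("l6.pkl","rb"))
P=lambda x,y:((x+.5)/4+200-.5,(y+.5)/4+110-.5)
p=np.array(s["eef_pos"]);R0=np.array(s["ee_rot"]);zt=R0[:,2]
x,y,n=frame(-3.65)
rt=onpl(W,*P(343,457),p-zt*.0107,zt);ring=rt-.006*n;print("ring tool",R0.T@(ring-p))
for b0 in (np.array([.6632,-.2387,.149]),np.array([.6632,-.2387,.151])):
    tipe=onpl(W,*P(338,432),b0+.04*n,n);base=tipe+.006*x-.04*n;print("base from tip",base, "ring-base in plate",[(ring-base)@a for a in (x,y,n)])
    w=onpl(W,*P(341,291),b0+.002*n,n);print("base from washer",w-.002*n,[(ring-w)@a for a in (x,y,n)])
    print(onpl(W,*P(245,291),b0,n)-onpl(W,*P(437,291),b0,n))
# scene lateral
a=lambda u,v:((u+.5)/4+140-.5,(v+.5)/4+210-.5)
b=lambda u,v:((u+.5)/4+330-.5,(v+.5)/4+190-.5)
tip=tri([ray(S,*a(155,166)),ray(D,*b(566-400,174))]);print("tip tri",tip)
rr=tri([ray(S,*a(157,129)),ray(D,*b(548-400,157))]);print("ring top tri",rr,[(rr[0]-tip[0])@q for q in(x,y,n)])
E
```

```text
ring tool [ 0.0001 -0.0314 -0.0047]
base from tip [ 0.6623 -0.2381  0.1482] ring-base in plate [np.float64(-0.0003652209370332822), np.float64(-0.0006070326488356817), np.float64(0.057170148684108885)]
base from washer [ 0.6631 -0.2384  0.1489] [np.float64(-0.0014239424642253392), np.float64(-0.0003258664258935449), np.float64(0.05517014868410892)]
[0.0018 0.0266 0.    ]
base from tip [ 0.6617 -0.238   0.1497] ring-base in plate [np.float64(-0.0009088423394595074), np.float64(-0.0005984319236580109), np.float64(0.05563805979787093)]
base from washer [ 0.6624 -0.2384  0.1503] [np.float64(-0.0018045828436754146), np.float64(-0.0003211889817304161), np.float64(0.053638059797870966)]
[0.0017 0.0264 0.    ]
tip tri (array([ 0.6378, -0.2391,  0.1766]), [np.float64(0.003001476735377507), np.float64(0.0030014767353775456)])
ring top tri (array([ 0.6241, -0.2366,  0.1937]), [np.float64(0.0013137522964562914), np.float64(0.0013137522964561338)]) [np.float64(0.00037912603775114496), np.float64(0.0016778806188156301), np.float64(0.022028683859503226)]
```

```bash
python3 -m inch '[[0,0,0,-0.0002,-0.0007,0,1],[0,0,0,-0.0003,-0.0008,0.005,1],[0,0,0,-0.0003,-0.0008,0.01,1],[0,0,0,-0.0003,-0.0008,0.015,1],[0,0,0,-0.0003,-0.0008,0.019,1]]'; python3 look.py 7
```

```text
t: 8.88
eef_pos: [0.6169, -0.2352, 0.153]
ee_rot: [[-0.065, -0.767, 0.639], [-0.998, 0.052, -0.039], [-0.003, -0.64, -0.768]]
ft_force: [0.9, 0.1, -2.7]
width: 0.01
[ 0.6169 -0.2352  0.1532] 0.010177920858493 [ 0.4843 -1.1858 -3.0091] 9.025
[[-0.065  -0.7665  0.6389]
 [-0.9979  0.0519 -0.0393]
 [-0.003  -0.6401 -0.7683]]
```

View pics/l7.png

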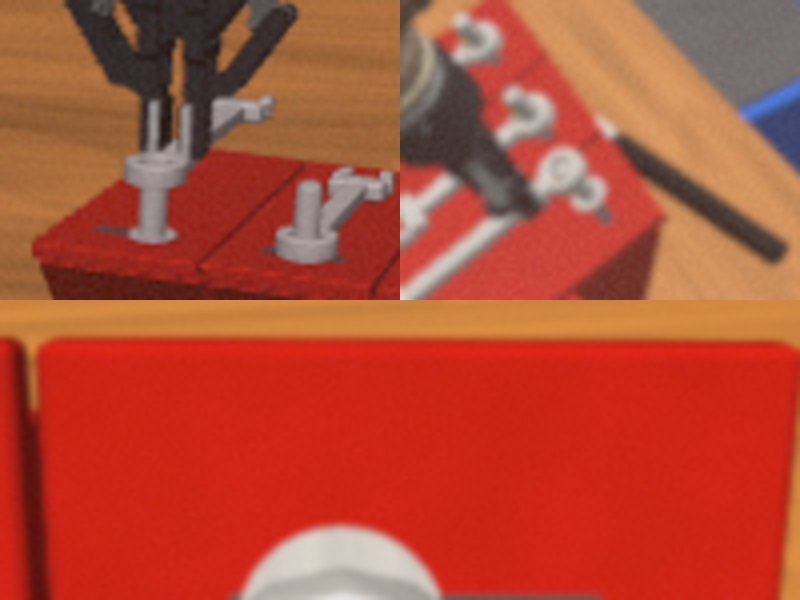

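View pics/lw7.png

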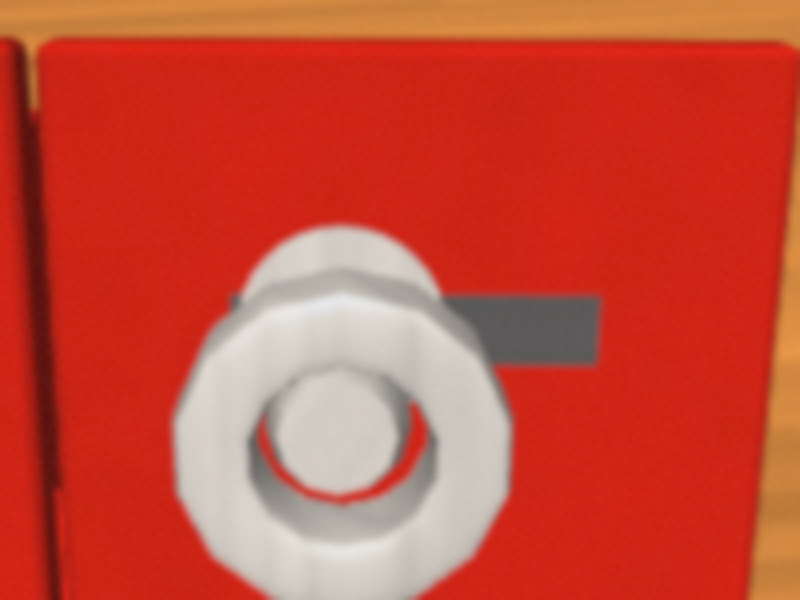

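```bash
python3 - <<'E'
from rel import *
import pickle
W,S,D,s=pickle.load(open("l7.pkl","rb"))
P=lambda x,y:((x+.5)/4+200-.5,(y+.5)/4+110-.5)
p=np.array(s["eef_pos"]);R0=np.array(s["ee_rot"]);zt=R0[:,2]
x,y,n=frame(-3.65)
rt=onpl(W,*P(343,457),p-zt*.0107,zt);ring=rt-.006*n
for b0 in (np.array([.6632,-.2387,.149]),np.array([.6632,-.2387,.151])):
    base=onpl(W,*P(336,430),b0+.04*n,n)-.04*n
    print("base",base,"ring-base",[(ring-base)@a*1e3 for a in (x,y,n)],"tipdia",np.linalg.norm(onpl(W,*P(270,430),b0+.04*n,n)-onpl(W,*P(402,430),b0+.04*n,n)),R0.T@x,R0.T@n)
E
```

```text
base [ 0.6631 -0.238   0.1489] ring-base [np.float64(-1.5054852261272091), np.float64(-0.6946397806170292), np.float64(37.659048741642906)] tipdia 0.013168634669913236 [-0.003  -1.     -0.0034] [-0.0014  0.0034 -1.    ]
base [ 0.6626 -0.238   0.1504] ring-base [np.float64(-2.047454710742599), np.float64(-0.6837958164128096), np.float64(36.126959855404955)] tipdia 0.013020135264693441 [-0.003  -1.     -0.0034] [-0.0014  0.0034 -1.    ]
```

```bash
python3 -m inch '[[0,0,0,-0.0006,-0.0014,0,1],[0,0,0,-0.0006,-0.0014,0.001,1],[0,0,0,-0.0006,-0.0014,0.004,1],[0,0,0,-0.0006,-0.0014,0.007,1],[0,0,0,-0.0006,-0.0014,0.007,1]]'; python3 look.py 8
```

```text
t: 9.65
eef_pos: [0.6221, -0.2347, 0.1481]
ee_rot: [[-0.065, -0.767, 0.638], [-0.998, 0.052, -0.039], [-0.003, -0.639, -0.769]]
ft_force: [-1.3, -0.7, -3.3]
width: 0.0104
[ 0.622  -0.2348  0.1483] 0.01047296939756297 [-0.8409 -0.8071 -4.3653] 9.8
[[-0.065  -0.767   0.6383]
 [-0.9979  0.0521 -0.039 ]
 [-0.0033 -0.6395 -0.7688]]
```

View pics/lw8.png

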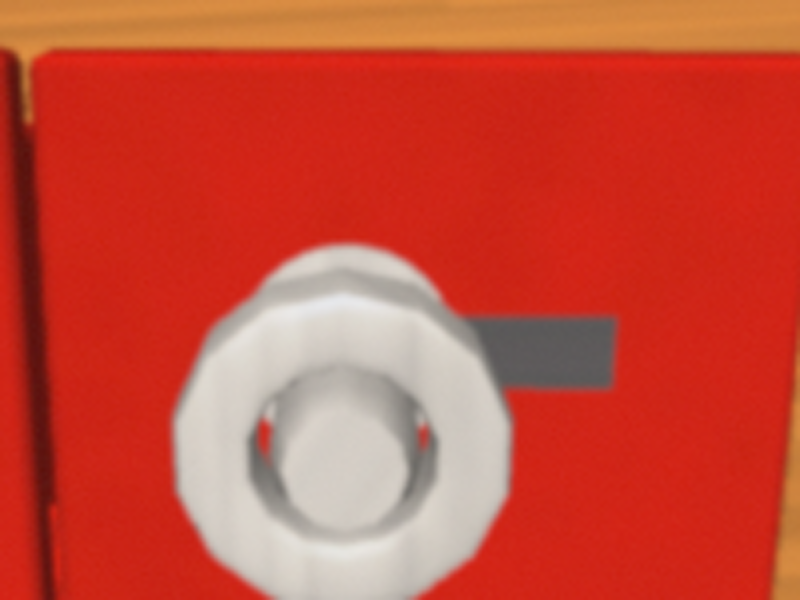

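```bash
python3 - <<'E'
from rel import *
import pickle
W,S,D,s=pickle.load(open("l8.pkl","rb"))
P=lambda x,y:((x+.5)/4+200-.5,(y+.5)/4+110-.5)
p=np.array(s["eef_pos"]);R0=np.array(s["ee_rot"]);zt=R0[:,2]
x,y,n=frame(-3.65)
rt=onpl(W,*P(343,457),p-zt*.0107,zt);ring=rt-.006*n
b0=np.array([.6632,-.2387,.150])
base=onpl(W,*P(344,467),b0+.04*n,n)-.04*n
print("base",base,"ring-base",[(ring-base)@a*1e3 for a in (x,y,n)],R0.T@x,R0.T@n)
E
```

```text
base [ 0.6625 -0.238   0.1494] ring-base [np.float64(-0.554973446479407), np.float64(0.10089775751685602), np.float64(29.827965967297732)] [-0.0031 -1.     -0.0043] [-0.0017  0.0043 -1.    ]
```

```bash
python3 -m inch '[[0,0,0,0,0,0.002,1],[0,0,0,0,0,0.005,1],[0,0,0,0,0,0.008,1],[0,0,0,0,0,0.011,1],[0,0,0,0,0,0.012,1]]'; python3 look.py 9
```

```text
t: 10.42
eef_pos: [0.63, -0.2353, 0.1394]
ee_rot: [[-0.065, -0.767, 0.639], [-0.998, 0.052, -0.039], [-0.003, -0.64, -0.768]]
ft_force: [-4.3, 1.0, -2.7]
width: 0.0101
[ 0.6299 -0.2353  0.1394] 0.010218500745895354 [-3.1532 -0.3102 -3.891 ] 10.575
[[-0.065  -0.7667  0.6387]
 [-0.9979  0.0519 -0.0393]
 [-0.003  -0.6399 -0.7684]]
```

View pics/lw9.png

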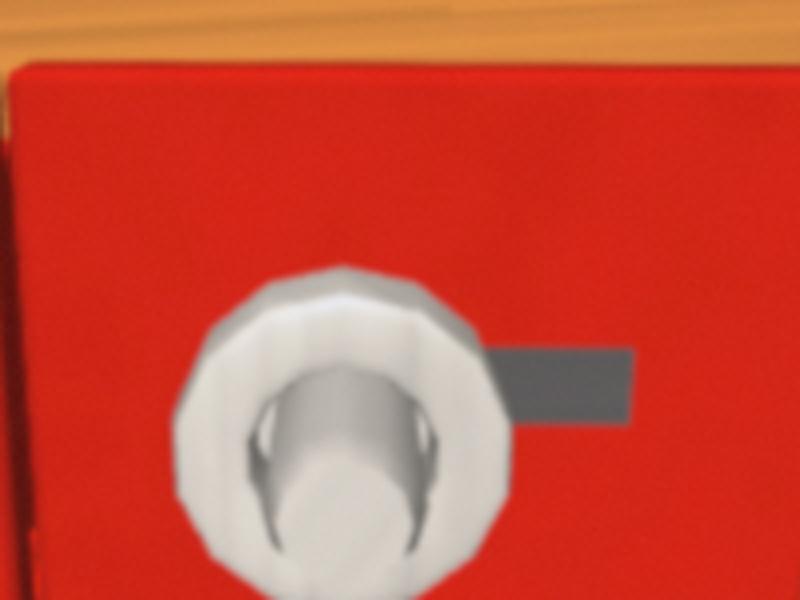

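View pics/l9.png

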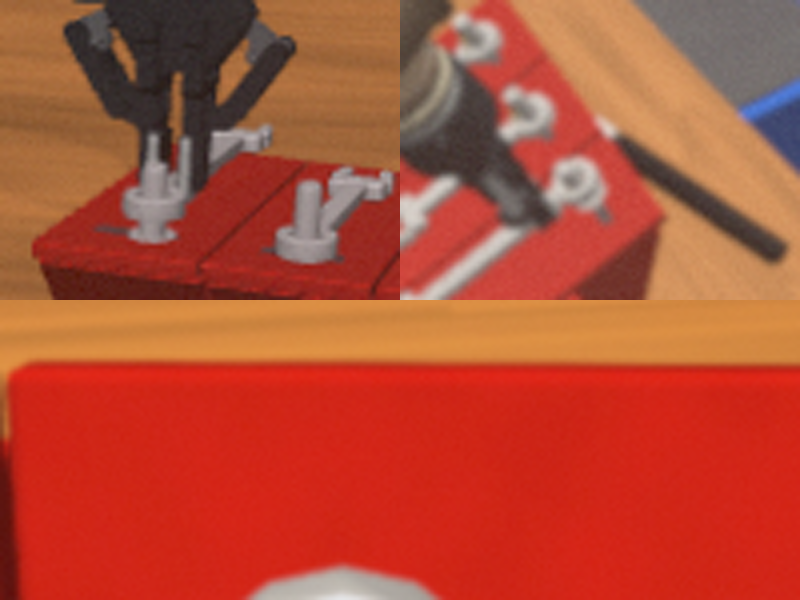

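```bash
python3 -m inch '[[0,0,0,0,0,0.003,1],[0,0,0,0,0,0.005,1],[0,0,0,0,0,0.007,1],[0,0,0,0,0,0.009,1],[0,0,0,0,0,0.01,1]]'; python3 look.py 10
```

```text
t: 11.2
eef_pos: [0.6367, -0.2359, 0.1322]
ee_rot: [[-0.065, -0.766, 0.64], [-0.998, 0.052, -0.04], [-0.003, -0.641, -0.768]]
ft_force: [-0.9, 0.4, -2.4]
width: 0.0101
[ 0.637  -0.2361  0.1327] 0.010001808691846815 [ 0.1808 -0.422  -4.779 ] 11.35
[[-0.0656 -0.7656  0.64  ]
 [-0.9978  0.0519 -0.0402]
 [-0.0024 -0.6413 -0.7673]]
```

View pics/l10.png

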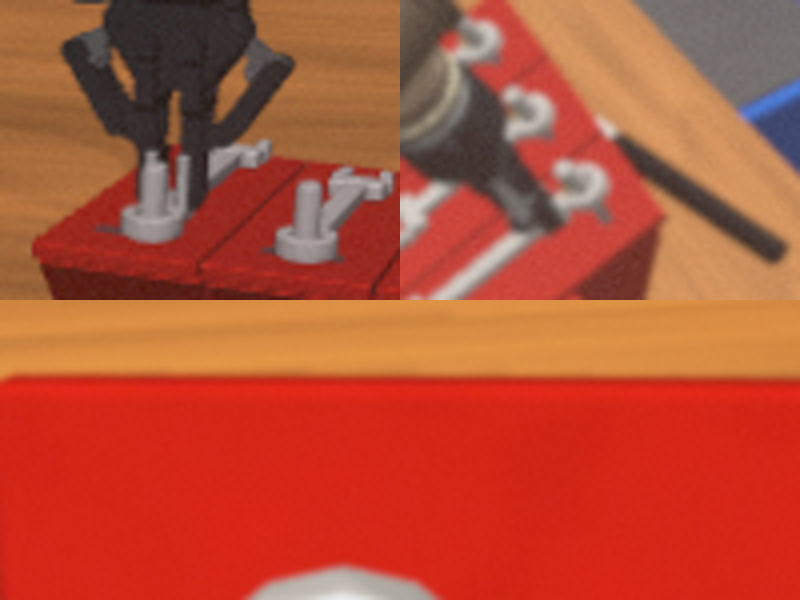

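View pics/lw10.png

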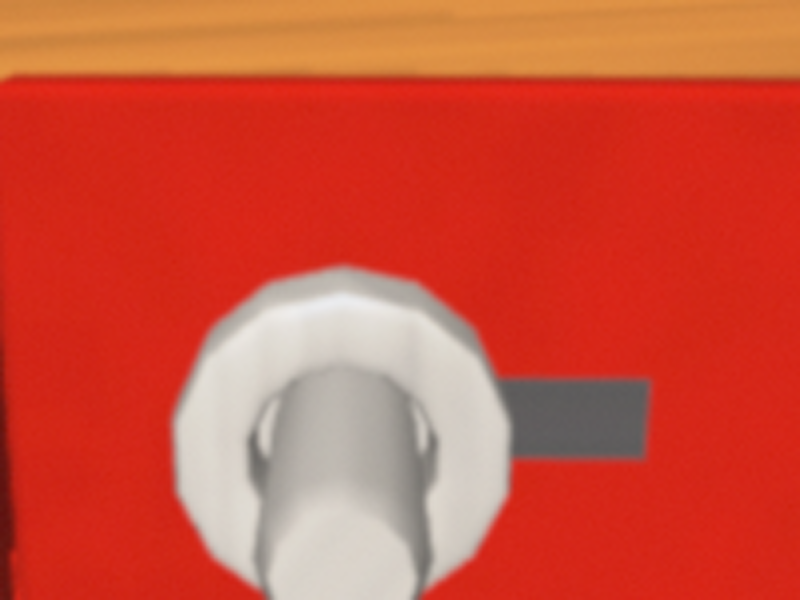

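```bash
python3 -m inch '[[0,0,0,0,0,0.0007,1],[0,0,0,0,0,0.0014,1],[0,0,0,0,0,0.002,1],[0,0,0,0,0,0.002,1],[0,0,0,0,0,0.002,1]]'; python3 -c "
from workcell import observe
s=observe();print(s['eef_pos'],s['ft_force'],s['ft_torque'])"
```

```text
t: 11.98
eef_pos: [0.6379, -0.2361, 0.131]
ee_rot: [[-0.065, -0.766, 0.64], [-0.998, 0.052, -0.04], [-0.002, -0.641, -0.768]]
ft_force: [0.7, 0.2, -0.5]
width: 0.0103
[ 0.63790239 -0.23613892  0.13095707] [ 0.70187882  0.18819857 -0.515099  ] [-0.0140266   0.42025049 -0.05205348]
```

```bash
python3 -m inch '[[0,0,0,0,0,0.0007,1],[0,0,0,0,0,0.0014,1],[0,0,0,0,0,0.002,1],[0,0,0,0,0,0.002,1],[0,0,0,0,0,0.002,1]]'; python3 look.py 11
```

```text
t: 12.6
eef_pos: [0.6381, -0.2361, 0.1308]
ee_rot: [[-0.063, -0.766, 0.64], [-0.998, 0.05, -0.039], [-0.002, -0.641, -0.768]]
ft_force: [-21.9, 3.3, 13.5]
width: 0.01
[ 0.6381 -0.2361  0.1308] 0.00989505863381817 [-21.6057   4.537   14.6308] 12.75
[[-0.0632 -0.7662  0.6395]
 [-0.998   0.0499 -0.0388]
 [-0.0022 -0.6407 -0.7678]]
```

View pics/l11.png

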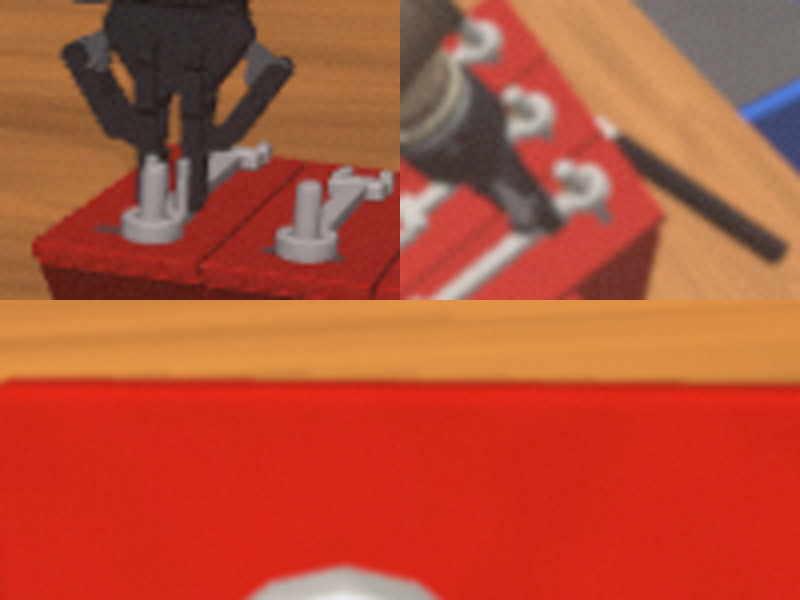

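View pics/lw11.png

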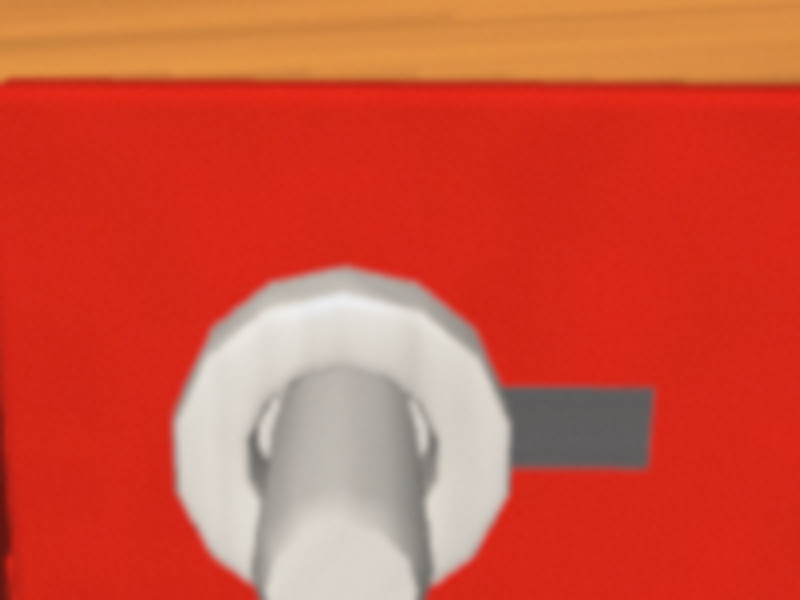

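```bash
python3 -m inch '[[0,0,0,0,0,-0.001,1],[0,0,0,0,0,-0.0015,1],[0,0,0,0,0,-0.0015,0.7],[0,0,0,0,0,-0.0015,0.4],[0,0,0,0,0,-0.0015,0.3]]' 20; python3 look.py 12
```

```text
t: 13.38
eef_pos: [0.6385, -0.2362, 0.1305]
ee_rot: [[-0.065, -0.766, 0.64], [-0.998, 0.052, -0.04], [-0.002, -0.641, -0.768]]
ft_force: [0.4, -0.8, -0.4]
width: 0.0297
[ 0.6383 -0.236   0.1303] 0.029948512985010927 [-0.4995  0.1183 -0.4605] 13.525
[[-0.0653 -0.7661  0.6394]
 [-0.9979  0.0518 -0.0398]
 [-0.0027 -0.6406 -0.7678]]
```

View pics/lw12.png

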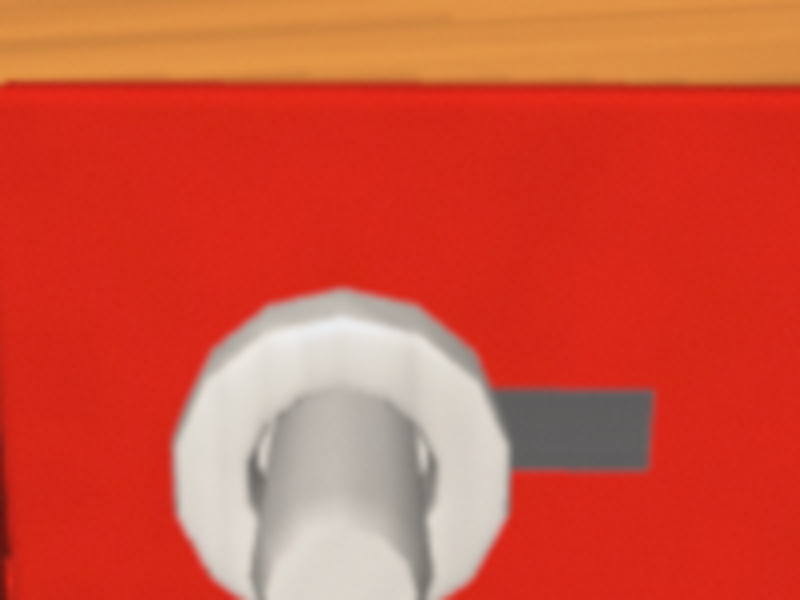

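```bash
python3 -m inch '[[0,0,0,0,0,-0.01,0.3],[0,0,0,0,0,-0.03,0.3],[0,0,0,0,0,-0.05,0.3],[0,0,0,0,0,-0.08,0.3],[0,0,0,0,0,-0.11,0.3]]'; python3 look.py 13; python3 -c "
from h import *
import pickle
W,S,D,s=pickle.load(open('l13.pkl','rb'));cv2.imwrite('pics/w13.png',W['frame'])"
```

```text
t: 14.15
eef_pos: [0.5669, -0.2315, 0.2158]
ee_rot: [[-0.065, -0.766, 0.639], [-0.998, 0.052, -0.04], [-0.002, -0.641, -0.768]]
ft_force: [-0.6, 0.1, 0.0]
width: 0.0296
[ 0.5678 -0.2323  0.217 ] 0.030010854510578857 [ 0.0925 -0.1909 -0.4958] 14.3
[[-0.0662 -0.7642  0.6416]
 [-0.9978  0.0508 -0.0424]
 [-0.0002 -0.643  -0.7659]]
```

View pics/w13.png

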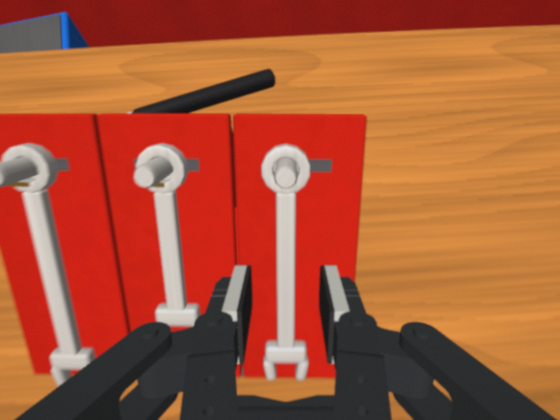

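View pics/l13.png

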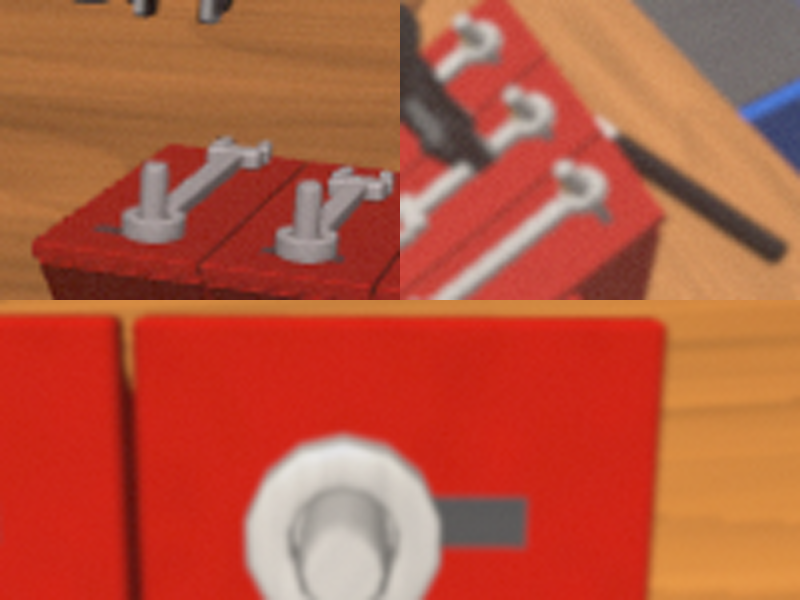

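```bash
python3 -m inch '[[0,0,0,0.03,0,0,0.3],[0,0,0,0.06,0,0,0.3],[0,0,0,0.08,0.02,0,0.3],[0,0,0,0.08,0.05,0,0.3],[0,0,0,0.08,0.06,0,0.3]]'; python3 -c "
from h import *
from workcell import capture,observe
W=capture('wrist');cv2.imwrite('pics/w14.png',W['frame']);s=observe();print(s['eef_pos'],s['ft_force'])"
```

```text
t: 14.92
eef_pos: [0.5152, -0.3075, 0.173]
ee_rot: [[-0.066, -0.768, 0.637], [-0.998, 0.055, -0.037], [-0.006, -0.638, -0.77]]
ft_force: [-0.7, 0.3, 0.0]
width: 0.0299
[ 0.515  -0.3073  0.1729] [-0.1344  0.3    -1.0167]
```

View pics/w14.png

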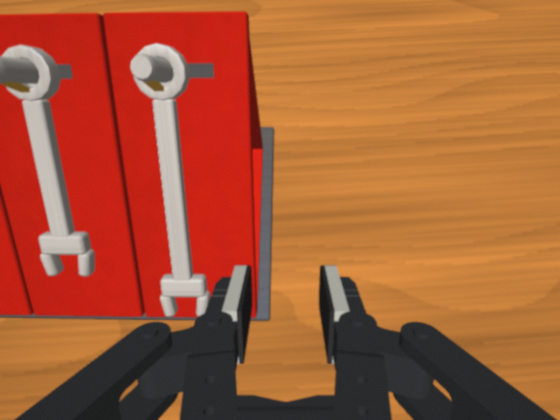

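```bash
python3 -c "
import cv2
f=cv2.imread('pics/w14.png')[35:110,0:220];cv2.imwrite('pics/w14z.png',cv2.resize(f,None,fx=3.6,fy=3.6,interpolation=cv2.INTER_CUBIC))"
```

```text
(no output)
```

View pics/w14z.png

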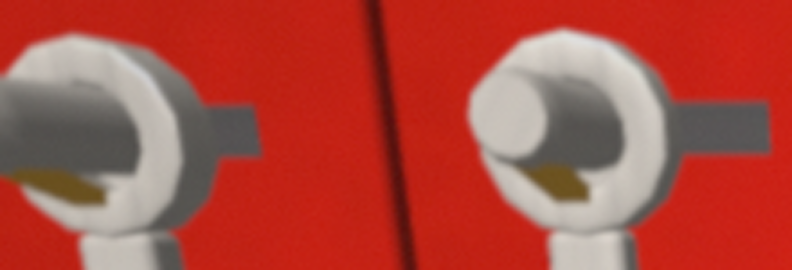

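```bash
python3 -c "
from workcell import job_done,observe
print(job_done(),observe()['t'])"
```

```text
the job is handed in; nothing more can be done
the job is handed in; nothing more can be done
```

The spanner now hangs by its ring on the empty peg, flush on the rack with its jaw end lowest, and I handed the job in at about 15 s of the 51 s allowed.

I gripped it near the ring, carried it level to the rack, tilted it to the 40° slope and lined the ring up with the peg using the wrist camera. I then pushed it down until it stopped hard at about 26 N, with the ring's centre about 6 mm above the plate, which is where a flush ring should be.

**Last checks:**
- **Keeper:** the final wrist picture, taken from the side, shows the brass keeper sprung out above the ring, just like the one on the neighbouring spanner.
- **Other things:** the two hung spanners looked unmoved. The arm never went near the spray can or the jar, but I took no separate last picture of them.
- **Contact:** the gripper was clear of everything, and the wrist force read about zero.

**Disagreements:** measured lengths of known parts came out off in the wrist view: the ring and the plate 2–3% small, the peg tip about 8–10% large. Tracking the peg and ring in the same picture kept this from affecting the fit. The gripper also read about 10 mm open on the 14 mm shank, but the grip held. The ring slid about 1 mm down the slope on release, within the slack on the peg.

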